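Set the length stop of a strip-cutting jig

ROBOT

A 7-joint arm with a two-finger parallel gripper is mounted at the origin on the work surface. World frame = base frame: x ahead of the robot, y to its left, z up, the work surface at z = 0. Lengths are in m, angles in rad, forces in N, time in s.
With the tool pointing down it reaches from about 0.425 to 0.925 m from the base axis. Payload 6.8 kg.
Tool frame: the origin (TCP) lies where the fingers leave the gripper's body, on its centre line; the fingertips stand 73 mm ahead of it and the grasp point (between the pads) lies 54 mm ahead of it; z points along the fingers, y is the direction in which the jaws open and shut (so a half turn about z gives the same grasp; the last joint's range is limited). The gripper opens to 85 mm and grips with 20 to 120 N. Pads are 22 mm wide; open, the fingers measure 114 mm over their backs; the gripper's body (76 mm by 85 mm) begins 54 mm behind the grasp point. The pads swing forward as they close: fully open they stand 13 mm farther back than shut.
Start: joints at [1.214, 0.477, 0.022, 1.555, -0.011, 1.109, -0.083], TCP at [0.166, -0.654, 0.304] pointing down, gripper open.
Joint ranges: [-2.96, 2.96], [-0.34, 2.1], [-1.41, 1.46], [0.24, 2.44], [-1.37, 4.51], [0.17, 1.92], [-2.96, 2.96]. Speed limits (rad/s): [2.39, 2.39, 3.14, 3.14, 3.14, 3.14, 3.14].

INTERFACE

Orientations are given as a 3x3 rotation matrix whose columns are the frame's x, y, z axes.
In Python, from plant import sensors, vision, bot gives the robot as it stands. The module is installed in compiled form; this text tells all that it offers.
- The arm moves only by the shell command python3 -m handwheel 'ROWS'. ROWS is JSON, one flat list of numbers, 7 for each row, row after row: the turn, a rotation vector about the tool's x, y, z in degrees, then the shift along the tool's x, y, z in cm, then the gripper command: -1 is shut, 1 is fully open, values between are in proportion. A call has 1 to 8 rows; each row is the pose to reach, as a shift and turn from the pose measured when the call began, along the tool's axes at that moment; what a row does not reach only later rows make up. A row lasts 1/8 s, in which the tool goes at most 62.5 mm and 10.7 degrees, less where a joint would pass 70% of its speed; a pose out of reach is approached as far as the arm can. A call with a gripper value outside its range is refused whole. The fingers move at their own pace and stop on an object; the grip force is fixed at half the most. Time passes only in rows, so rows that repeat a pose let the fingers close. It gives the time, the measured TCP pose, the force and the opening at its end, in the units of the state.
- sensors.state(): the state, without advancing time (a new reading comes with each control period).
- vision.camera(name): name is "side" or "top" or "wrist"; returns a dict with "pixels" (480x640x3 uint8, red, green, blue), "z_map" (480x640 float32, m along the optical axis (not along the pixel's ray), 0 where there is no reading), "mtx" (3x3 intrinsics, pixels), "world_to_cam" (4x4, takes a point from world to camera coordinates); the wrist camera has in their place "tool_from_camera" (4x4, takes a point from camera to tool coordinates, whose origin is the TCP and whose axes are the flange's). Camera axes: x right, y down, z forward; pixel columns grow to the right and rows downward; lengths in m; the calibration is good to about 2 mm. A picture is of the moment at which its call begins: read the wrist's pose just before it.
- bot.close_job(): hands the job in, once; it reports no verdict.
The state is a dict: "time": time; "joint_pos": joint angles; "qvel": joint speeds; "joint_efforts": joint torques, N m; "position": TCP position; "ee_rot": TCP orientation; "ft_force": force on the tool from outside, world axes, zero at the start; "wrist_torque": the same for the moment, N m; "finger_gap": finger opening in m.
Only numpy, scipy, OpenCV 4.12 (cv2) and the standard library are available. Lean on these libraries where they do the work, as an engineer would, in place of code of your own. Each camera call takes 0.05 s, during which the arm holds its last target.

TASK

Set up the strip-cutting jig for the next saw cut: with a fingertip, push the grey stop along its rail until it drops into the notch of the clip with the round white flag. Then push the wood strip along its channel until its end rests against the stop, gently enough that the stop stays in its notch. Only push: do not lift the strip, and leave everything else on the bench where it is.

Things in the scene. Friction and masses are not known exactly. Their poses are not given: they have to be found in the camera images.
- jig: Strip-cutting jig fixed to the table: a wooden board 145 x 500 mm, 15 mm thick, lengthwise along its y; origin on the table top, z up, x away from the robot (yaw within 0.2 rad). Across it at y = 0 a dark saw line with two 8 mm steel pins at x -6, y +-6 mm, tops 50 mm above the table. Rail along y at x 20 to 40 mm, y 10 to 240 mm, top 30 mm high; black end block to y 250, 36 mm high
- bed (a point): Centre of the channel's floor, at jig x -31, y 0, 15 mm above the table; axes as the jig's. The channel runs along y, 24 mm wide, between a lip towards the robot (5 mm thick, top 21 mm above the table) and a fence (6 mm thick, top 23 mm above the table)
- stop (a joint): Travel (m) of the grey stop carriage: 0 with its centre at jig y +200 mm, growing towards jig -y, end at 0.175; starts at 0 to 0.015. Friction about 1.2 N. A clip's ramp takes about 4 N to climb, then the force dips: the plunger drops in the notch and draws the carriage the last 4 mm to its centre. About 9 N pushes it out again, either way; it may be pushed through a clip and on, or back
- plunger (a joint): Height (m) of the carriage's spring plunger (black round knob on top): 0 on the bare rail, 0.004 on a clip's shoulder, back below 0.0015 when dropped into a clip's notch
- stop_push (a point): Point on the carriage's flat upright +y face where a fingertip can push it towards jig -y: jig x -18 mm, 50 mm above the table, 18 mm on the +y side of the carriage centre. The face spans jig x -41 to +48 mm, 36 to 56 mm above the table; an upright tab (x -37 to +1 mm) continues it to 74 mm. Axes as the jig's
- stop_face (a point): Centre of the flat face on the carriage's -y side, in the channel, which the strip's end must meet: 18 mm on the -y side of the carriage centre, 27 mm above the table; 21 mm wide, from 17 to 56 mm above the table. Axes as the jig's
- stop_nose (a point): Tip of the plunger when down, at the carriage centre, on the rail's centre line (jig x +30 mm), 30 mm above the table. Axes as the jig's
- round_clip_notch (a point): Notch centre of the clip with the ROUND flag: a steel clip 42 mm long on the rail, top 34 mm above the table, notch 10 mm wide; its flag is a flat white disc 36 mm across on the side away from the robot. The point is on the rail's centre line, 30 mm up; stop_nose coincides with it when the stop is in. At jig y 45 to 65 or 115 to 135 mm. Axes as the jig's
- square_clip_notch (a point): The same for the other clip, alike but with a SQUARE white flag 34 mm wide; it takes the other of the two places
- strip: Loose wood strip 20 mm wide, 160 mm long (its y, along the jig's y), 24 mm tall, about 50 g, lying in the channel on the -y side of the stop. Origin at the centre of its underside, 15 mm above the table; top 39 mm above the table
- strip_front (a point): Centre of the strip's +y end face, 27 mm above the table: the end that must meet the stop
- strip_rear (a point): Centre of the strip's -y end face, 27 mm above the table, where a fingertip can push it towards jig +y; a fingertip wider than the channel fits above lip and fence, its tip 25 mm or more above the table
- paint_pot_a: Bystander, to be left alone: small glass paint pot with black cap, 32 mm across, 38 mm tall; origin at its underside
- paint_pot_b: Bystander, to be left alone: small paint pot with white cap, 36 mm across, 40 mm tall; origin at its underside
- thinner: Bystander, to be left alone: amber bottle with white cap, 52 mm across, 115 mm tall; origin at its underside
- foam_block: Bystander, to be left alone: off-white foam block 100 x 170 x 45 mm with model parts drying on sticks, about 105 mm tall in all; origin at its underside
- model_hull: Bystander, to be left alone: small green tracked model hull, 68 x 110 mm, 35 mm tall; origin at its underside
- brush: Bystander, to be left alone: paint brush lying on the table, 160 mm long; origin at its underside, on the handle-bristle axis
- rinse_jar: Bystander, to be left alone: open green glass jar, 68 mm across, 85 mm tall; origin at its underside
Mind the look-alikes: they are no part of the job. Of the things like the strip, leave any that is pink; of the rest the smaller one is meant.

How it is judged:
By the outcome, as a careful person would: the job done as asked, in the order asked, and still so for the second after the job is handed in, with the robot touching nothing.
It also fails if it takes over 48 s, if anything falls off the work surface, if the arm or the gripper's body presses on something with over 40 N, if the wrist force passes 120 N, or if a joint passes its speed limit or range.

## Working session

There is one attempt and no reset: what is moved stays moved. The work goes in short steps, Python scripts to look and compute and a shell command to move; the robot and the scene stay as the last step left them, time stands still between calls to the robot, and variables do not carry over. Pictures are saved under pics/ and viewed, and the job is handed in when it is done.

```bash
mkdir -p pics; python3 - <<'E'
from plant import sensors, vision
import cv2,numpy as np
s=sensors.state();print({k:np.round(v,3).tolist() for k,v in s.items()})
for n in("side","top"):
    c=vision.camera(n);cv2.imwrite(f"pics/{n}0.png",c["pixels"][:,:,::-1]);np.savez(f"{n}0.npz",**c);print(n,c["mtx"].tolist(),np.round(c["world_to_cam"],3).tolist())
E
```

```text
{'time': 0.0, 'joint_pos': [1.214, 0.478, 0.022, 1.556, -0.012, 1.109, -0.083], 'qvel': [-0.001, -0.0, -0.001, 0.0, 0.002, -0.0, -0.0], 'joint_efforts': [0.0, -59.644, 1.608, -28.119, 0.012, 0.009, 0.0], 'position': [0.166, -0.654, 0.303], 'ee_rot': [[0.969, 0.246, -0.001], [0.246, -0.969, 0.002], [-0.0, -0.002, -1.0]], 'ft_force': [-1.133, 0.105, 0.051], 'wrist_torque': [-0.024, -0.009, 0.008], 'finger_gap': 0.085}
side [[449.53560438723326, 0.0, 318.66659617211684], [0.0, 449.53560438723326, 235.37544174032686], [0.0, 0.0, 1.0]] [[0.991, -0.132, -0.001, -0.499], [-0.076, -0.564, -0.823, 0.102], [0.108, 0.815, -0.569, 0.921], [0.0, 0.0, 0.0, 1.0]]
top [[506.51275790336257, 0.0, 320.0552561264808], [0.0, 506.51275790336257, 242.37612446376528], [0.0, 0.0, 1.0]] [[0.027, -1.0, 0.003, -0.006], [-0.996, -0.027, -0.083, 0.52], [0.083, -0.001, -0.997, 1.052], [0.0, 0.0, 0.0, 1.0]]
```

View pics/top0.png

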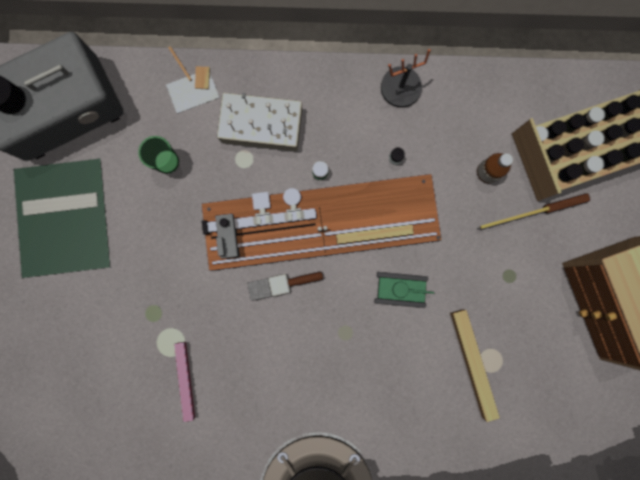

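View pics/side0.png

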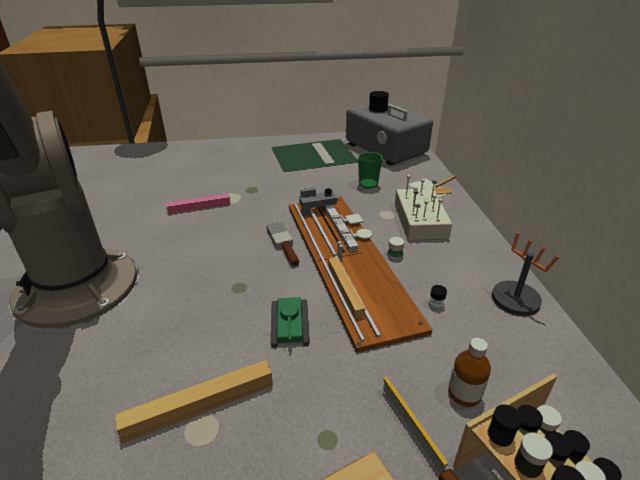

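Top view: the carriage is at (227,235). The square flag is at (262,200), nearer the stop, and the round flag at (292,197), nearer the saw line at (322,230). So the stop has to go through the square clip first. Strip candidates are the wood strip in the channel (375,234), the pink one (185,380), and the larger wood bar (475,365). I choose the one at (375,234) and check it in a close crop.

```bash
cat > h.py <<'E'
import numpy as np,cv2
def load(n): return dict(np.load(n))
def px2w(c,u,v,z=None):
    """world point of pixel on plane z (or from depth)"""
    K=c["mtx"];W=c["world_to_cam"];R=W[:3,:3];t=W[:3,3]
    d=np.linalg.inv(K)@np.array([u,v,1.])
    o=-R.T@t
    if z is None: return R.T@(d*c["z_map"][int(round(v)),int(round(u))]-t)
    dw=R.T@d; return o+dw*(z-o[2])/dw[2]
def cloud(c):
    K=c["mtx"];W=c["world_to_cam"];v,u=np.mgrid[:480,:640];z=c["z_map"]
    p=np.stack([(u-K[0,2])/K[0,0]*z,(v-K[1,2])/K[1,1]*z,z],-1)
    return (p-W[:3,3])@W[:3,:3]
def w2px(c,p):
    q=c["world_to_cam"][:3,:3]@np.asarray(p)+c["world_to_cam"][:3,3];q=c["mtx"]@q;return q[:2]/q[2]
E
python3 - <<'E'
from h import *
c=load("top0.npz");im=c["pixels"][:,:,::-1]
cv2.imwrite("pics/crop1.png",cv2.resize(im[165:280,190:450],None,fx=3,fy=3,interpolation=cv2.INTER_CUBIC))
P=cloud(c)
hsv=cv2.cvtColor(c["pixels"],cv2.COLOR_RGB2HSV)
m=((hsv[...,0]<18)&(hsv[...,1]>110)&(P[...,2]>.008)&(P[...,2]<.022)).astype(np.uint8)
m[:165]=0;m[280:]=0;m[:,:190]=0;m[:,450:]=0
m=cv2.morphologyEx(m,cv2.MORPH_OPEN,np.ones((2,2)))
pts=np.argwhere(m)[:,::-1].astype(np.float32)
w=np.array([px2w(c,u,v,.015)[:2] for u,v in pts],np.float32)
r=cv2.minAreaRect(w);print(r,cv2.boxPoints(r).tolist(),len(pts))
s=load("side0.npz");cv2.imwrite("pics/crop2.png",cv2.resize(s["pixels"][170:350,260:440,::-1],None,fx=3.3,fy=3.3,interpolation=cv2.INTER_CUBIC))
E
```

```text
((0.5388097763061523, 0.001905679702758789), (0.19208526611328125, 0.4960220158100128), 9.02231216430664) [[0.40506258606910706, 0.2317868024110794], [0.48284831643104553, -0.2580980658531189], [0.67255699634552, -0.22797544300556183], [0.5947712659835815, 0.2619094252586365]] 9904
```

View pics/crop1.png

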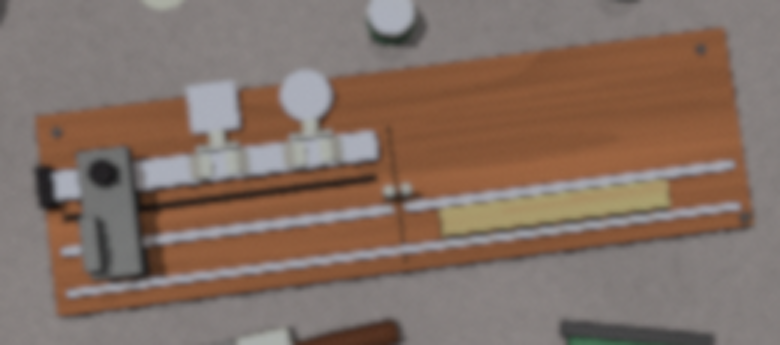

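View pics/crop2.png

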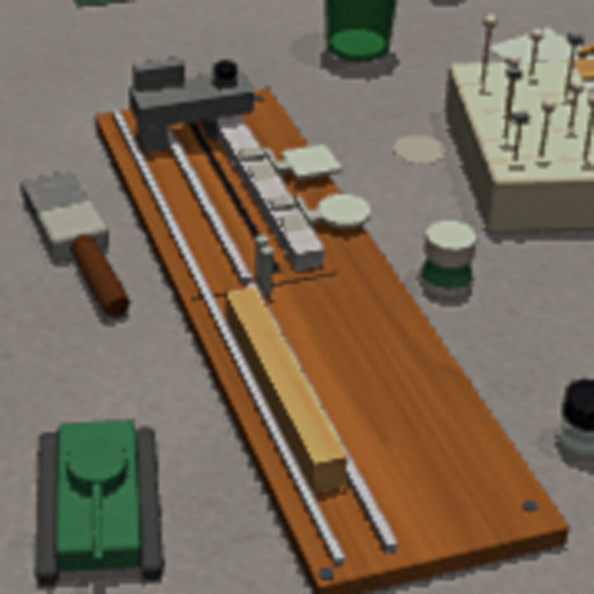

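The crops show the wood strip lying in the channel (crop1 440–668, 207), the round flag at (306,96), the square flag at (214,107), and the carriage at (112,213). Next I fit the jig pose.

```bash
python3 - <<'E'
from h import *
from scipy.optimize import least_squares
c=load("top0.npz")
f=lambda a,b:((a+.0)/3+190-.33,(b)/3+165-.33)
# crop px, jig x,y, z
F=[((36,115),.0725,.25,.015),((725,30),.0725,-.25,.015),((752,228),-.0725,-.25,.015),((60,316),-.0725,.25,.015),
((377,132),.040,.010,.030),((379,156),.020,.010,.030)]
def world(p,x,y):
    cs,sn=np.cos(p[2]),np.sin(p[2]);return np.array([p[0]+cs*x-sn*y,p[1]+sn*x+cs*y])
W=[px2w(c,*f(*a),z)[:2] for a,x,y,z in F]
r=least_squares(lambda p:np.concatenate([world(p,x,y)-w for w,(a,x,y,z) in zip(W,F)]),[.54,0,.13],loss="soft_l1",f_scale=.002)
print(r.x,np.round(r.fun.reshape(-1,2)*1000,1).tolist())
p=r.x
def tojig(w):
    d=w[:2]-p[:2];cs,sn=np.cos(p[2]),np.sin(p[2]);return np.round(np.array([cs*d[0]+sn*d[1],-sn*d[0]+cs*d[1]])*1000,1)
for n,a,z in [("round flag",(306,96),.034),("roundclip L",(287,150),.034),("roundclip R",(338,150),.034),("sq flag",(214,107),.034),("sqclip L",(195,160),.034),("sqclip R",(243,160),.034),("strip LT",(440,209),.039),("strip LB",(443,235),.039),("strip RT",(667,180),.039),("strip RB",(670,206),.039),("car tl",(77,153),.056),("car tr",(130,147),.056),("car bl",(88,276),.056),("car br",(143,273),.056),("knob",(103,172),.07),("pins",(391,190),.05),("pin2",(406,188),.05)]:
    print(n,tojig(px2w(c,*f(*a),z)),px2w(c,*f(*a))[2].round(3))
np.save("jig.npy",p)
E
```

```text
[0.56371828 0.00629286 0.1531046 ] [[-1.4, -0.1], [-0.4, -2.1], [-1.3, -3.8], [-1.7, 1.4], [10.9, 1.9], [8.2, 0.8]]
round flag [59.9 56.1] 0.026
roundclip L [23.6 74. ] 0.029
roundclip R [19.1 38.5] 0.033
sq flag [ 60.2 121.2] 0.028
sqclip L [ 24.6 138.8] 0.029
sqclip R [ 20.4 105.4] 0.031
strip LT [-31.6 -26.9] 0.015
strip LB [-49.9 -26.6] 0.019
strip RT [ -31.3 -186.5] 0.038
strip RB [ -49.6 -186. ] 0.039
car tl [ 36.3 216.1] 0.018
car tr [ 35.9 179.6] 0.015
car bl [-48.6 217.9] 0.017
car br [-51.3 180.5] 0.049
knob [ 19.  197.5] 0.073
pins [-15.3   5.5] 0.048
pin2 [-15.3  -5. ] 0.051
```

Rail, pins, strip and carriage all sit −10 mm in x against the board-centred fit, so the board isn't centred on the jig origin. I refit with the functional features.

```bash
cat >> h.py <<'E'
def j2w(p,x,y):
    cs,sn=np.cos(p[2]),np.sin(p[2]);return np.array([p[0]+cs*x-sn*y,p[1]+sn*x+cs*y])
def tojig(p,w):
    d=np.asarray(w)[:2]-p[:2];cs,sn=np.cos(p[2]),np.sin(p[2]);return np.round(np.array([cs*d[0]+sn*d[1],-sn*d[0]+cs*d[1]])*1000,1)
E
python3 - <<'E'
from h import *
from scipy.optimize import least_squares
c=load("top0.npz")
f=lambda a,b:(a/3+190-.33,b/3+165-.33)
F=[((36,115),.0725,.25,.015,1),((725,30),.0725,-.25,.015,1),((752,228),-.0725,-.25,.015,1),((60,316),-.0725,.25,.015,1),
((377,132),.040,.010,.030,0),((379,156),.020,.010,.030,0),((391,190),-.006,.006,.05,0),((406,188),-.006,-.006,.05,0),
((441.5,222),-.031,None,.039,0),((668.5,193),-.031,None,.039,0),((77,153),.048,None,.056,0),((130,147),.048,None,.056,0)]
W=[px2w(c,*f(*a),z)[:2] for a,x,y,z,b in F]
def fun(p):
    o=[]
    for w,(a,x,y,z,b) in zip(W,F):
        j=tojig.__wrapped__(p,w) if 0 else None
        d=w-p[:2];cs,sn=np.cos(p[2]),np.sin(p[2]);j=np.array([cs*d[0]+sn*d[1],-sn*d[0]+cs*d[1]])
        o.append(j[0]-x-b*p[3]); o.append(0 if y is None else j[1]-y)
    return np.array(o)
r=least_squares(fun,[.55,0,.15,.01],loss="soft_l1",f_scale=.002);p=r.x
print(p,np.round(fun(p).reshape(-1,2)*1000,1).tolist())
np.save("jig.npy",p)
for n,a,z in [("round flag",(306,96),.034),("sq flag",(214,107),.034),("strip LT",(440,209),.039),("strip LB",(443,235),.039),("strip RT",(667,180),.039),("strip RB",(670,206),.039),("car tl",(77,153),.056),("car tr",(130,147),.056),("car bl",(88,276),.056),("car br",(143,273),.056),("knob",(103,172),.07)]:
    print(n,tojig(p,px2w(c,*f(*a),z)))
# cross-check in side view
s=load("side0.npz")
im=cv2.resize(s["pixels"][170:350,260:440,::-1],None,fx=3.3,fy=3.3,interpolation=cv2.INTER_CUBIC)
cs=lambda q:tuple(int(v) for v in ((np.array(q)+.5-[260,170])*3.3))
for x,y,z in [(-.006,.006,.05),(-.006,-.006,.05),(.04,.01,.03),(.02,.01,.03),(.03,.056,.03),(.03,.121,.03),(.06,.056,.034),(-.031,-.027,.039),(-.031,-.187,.039),(.048,.18,.056),(-.041,.18,.056),(-.041,.216,.056),(.048,.216,.056),(-.037,.216,.074),(-.018,.216,.05)]:
    cv2.circle(im,cs(w2px(s,[*j2w(p,x,y),z])),3,(0,0,255),1)
cv2.imwrite("pics/chk.png",im)
E
```

```text
[0.55373387 0.00514318 0.15505345 0.01142346] [[0.5, -0.7], [-1.1, 1.5], [-0.0, 3.2], [0.6, -1.9], [-1.0, -0.7], [1.9, 0.0], [0.7, -0.9], [0.8, 0.6], [0.3, 0.0], [0.2, 0.0], [-1.2, 0.0], [-1.7, 0.0]]
round flag [70.  55.6]
sq flag [ 70.5 120.7]
strip LT [-21.6 -27.2]
strip LB [-39.9 -26.9]
strip RT [ -21.6 -186.9]
strip RB [ -39.9 -186.3]
car tl [ 46.8 215.6]
car tr [ 46.3 179.1]
car bl [-38.1 217.6]
car br [-40.9 180.2]
knob [ 29.4 197. ]
```

View pics/chk.png

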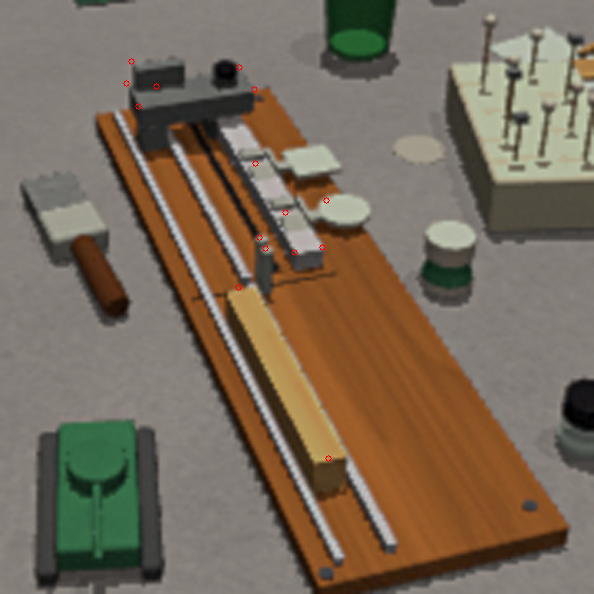

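The jig pose agrees in both cameras to about 3 mm. Round notch is at jig y ≈ 55.6, square ≈ 120.7, carriage centre ≈ 197.5, and the strip spans −27 to −187. I now move towards the stop with the gripper shut and the jaw axis along the jig's y.

```bash
cat > go.py <<'E'
# usage: go.py jx_mm jy_mm ztip_mm -> turn/shift in tool axes to reach (TCP over jig x,y, fingertip z)
import sys
from h import *
from plant import sensors
from scipy.spatial.transform import Rotation as Ro
p=np.load("jig.npy");s=sensors.state();R=s["ee_rot"];P=s["position"]
jx,jy,z=[float(a)/1000 for a in sys.argv[1:4]]
t=np.array([*j2w(p,jx,jy),z+.073])
c,n=np.cos(p[2]),np.sin(p[2])
Rt=np.array([[c,n,0],[n,-c,0],[0,0,-1]])
print("t",round(s["time"],3),"now jig",tojig(p,P),"tip z",round((P[2]-.073)*1000,1),"F jig",np.round(np.array([[c,n],[-n,c]])@s["ft_force"][:2],2),round(s["ft_force"][2],2),"gap",round(s["finger_gap"],4))
print("turn deg",np.round(Ro.from_matrix(R.T@Rt).as_rotvec(degrees=True),2),"shift cm",np.round(R.T@(t-P)*100,2))
E
python3 go.py -18 -280 210; python3 go.py -18 250 130
```

```text
t 0.1 now jig [-484.7 -591.2] tip z 230.0 F jig [0.05 0.85] -0.5 gap 0.0854
turn deg [-0.09  0.01  5.37] shift cm [ 49.38 -26.61   2.04]
t 0.1 now jig [-484.7 -591.2] tip z 230.0 F jig [0.05 0.85] -0.5 gap 0.0854
turn deg [-0.09  0.01  5.37] shift cm [ 54.34 -79.37  10.13]
```

```bash
python3 -m handwheel '[0,0,3,6,-3,0,-1, 0,0,5.4,12,-6.5,0,-1, 0,0,5.4,18,-10,0,-1, 0,0,5.4,23.5,-13,0,-1, 0,0,5.4,29,-16,0,-1, 0,0,5.4,34,-19.5,0,-1, 0,0,5.4,39,-23,0,-1, 0,0,5.4,42,-27,0,-1]'; python3 go.py -18 250 130
```

```text
time: 1.1
position: [0.5068, -0.2896, 0.3031]
ee_rot: [[0.988, 0.154, -0.0], [0.154, -0.988, 0.002], [-0.0, -0.002, -1.0]]
ft_force: [1.3, -0.4, 0.7]
finger_gap: 0.0002
t 1.1 now jig [ -91.9 -283.9] tip z 230.1 F jig [ 1.23 -0.57] 0.7 gap 0.0002
turn deg [-0.1   0.01 -0.02] shift cm [  7.37 -53.38  10.09]
```

```bash
python3 -m handwheel '[0,0,0,1,-6,0,-1, 0,0,0,2,-12,0,-1, 0,0,0,3,-18,1,-1, 0,0,0,4,-24,2,-1, 0,0,0,5,-30,4,-1, 0,0,0,6,-36,6,-1, 0,0,0,7,-42,7,-1, 0,0,0,7.4,-48,8,-1]'; python3 go.py -18 250 43;python3 - <<'E'
from plant import sensors, vision
import cv2
c=vision.camera("wrist");cv2.imwrite("pics/w1.png",c["pixels"][:,:,::-1])
E
```

```text
time: 2.1
position: [0.5059, 0.1973, 0.2233]
ee_rot: [[0.988, 0.153, -0.001], [0.153, -0.988, 0.002], [-0.0, -0.002, -1.0]]
ft_force: [0.9, -0.4, 0.1]
finger_gap: -0.0
t 2.1 now jig [-17.6 197.3] tip z 150.3 F jig [ 0.79 -0.55] 0.11 gap -0.0
turn deg [-0.09  0.02 -0.06] shift cm [-0.04 -5.26 10.74]
```

View pics/w1.png

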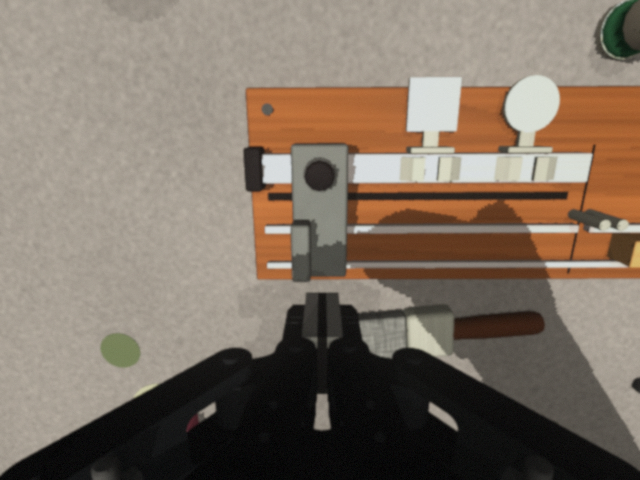

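The wrist view shows the fingertip centred over the carriage (tip column 322, knob 320,174), round clip at (527,168), square at (431,168). Recheck the y's from here, then descend behind the carriage.

```bash
cat >> h.py <<'E'
def wpx(c,s,u,v,z):
    T=c["tool_from_camera"];R=s["ee_rot"]@T[:3,:3];o=s["ee_rot"]@T[:3,3]+s["position"]
    d=R@(np.linalg.inv(c["mtx"])@np.array([u,v,1.]));return o+d*(z-o[2])/d[2]
E
python3 - <<'E'
from h import *
from plant import sensors,vision
p=np.load("jig.npy");s=sensors.state();c=vision.camera("wrist")
for n,u,v,z in [("knob",320,174,.07),("carL",293,150,.056),("carR",347,150,.056),("round",527,168,.034),("sq",431,168,.034),("roundflag",532,104,.034),("railend",591,168,.03),("endblkL",246,168,.036)]:
    print(n,tojig(p,wpx(c,s,u,v,z)))
E
```

```text
knob [ 28.9 210.7]
carL [ 41.7 227.7]
carR [ 42.  194.3]
round [29.9 69.9]
sq [ 29.3 135.3]
roundflag [71.  73.8]
railend [30.  23.7]
endblkL [ 28.1 261.6]
```

```bash
python3 -m handwheel '[0,0,0,0,-3,1,-1, 0,0,0,0,-5.5,5,-1, 0,0,0,0,-5.5,10.7,-1, 0,0,0,0,-5.5,10.7,-1]'; python3 go.py -18 240 43
```

```text
time: 2.7
position: [0.4913, 0.257, 0.1128]
ee_rot: [[0.986, 0.166, -0.011], [0.166, -0.986, 0.001], [-0.01, -0.003, -1.0]]
ft_force: [0.1, -0.8, -0.2]
finger_gap: 0.0001
t 2.7 now jig [-22.8 258.5] tip z 39.8 F jig [-0.04 -0.85] -0.2 gap 0.0001
turn deg [-0.15  0.59  0.67] shift cm [ 0.46  1.85 -0.33]
```

Correcting by the rail end (must be y 10; the arm was still moving) gives knob 197, round 56.2, square 121.7, which agrees with the top camera. Approach the face.

```bash
python3 -m handwheel '[0,0.6,0.7,0.5,1.2,-0.3,-1, 0,0.6,0.7,0.5,2.0,-0.3,-1,0,0.6,0.7,0.5,2.0,-0.3,-1]'; python3 go.py -18 225 43; python3 - <<'E'
from plant import vision
import cv2
c=vision.camera("side");cv2.imwrite("pics/s2.png",cv2.resize(c["pixels"][120:300,260:440,::-1],None,fx=3.3,fy=3.3,interpolation=cv2.INTER_CUBIC))
E
```

```text
time: 3.08
position: [0.5009, 0.2367, 0.1173]
ee_rot: [[0.988, 0.151, 0.002], [0.151, -0.988, 0.003], [0.003, -0.003, -1.0]]
ft_force: [0.9, 1.0, -0.4]
finger_gap: 0.0001
t 3.075 now jig [-16.4 236.9] tip z 44.3 F jig [1.   0.85] -0.39 gap 0.0001
turn deg [-0.15 -0.16 -0.18] shift cm [-0.15  1.2   0.13]
```

View pics/s2.png

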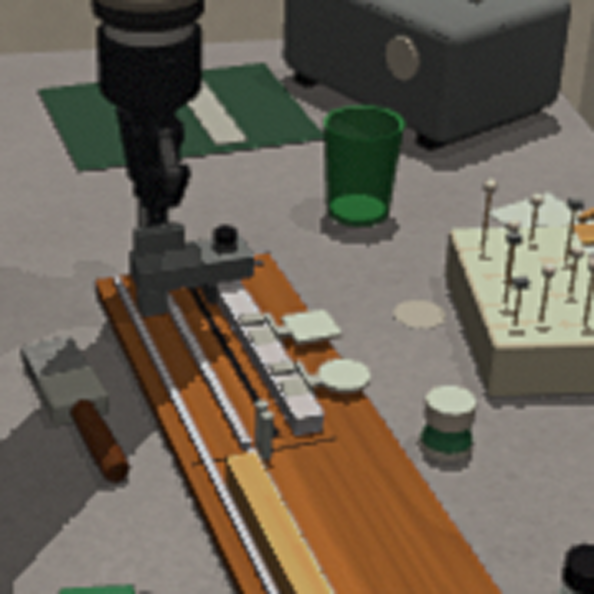

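The finger sits behind the tab (155,205), clear of everything. Push slowly.

```bash
python3 -m handwheel '[0,0,0,0,0.3,0.1,-1,0,0,0,0,0.6,0.1,-1,0,0,0,0,0.9,0.1,-1,0,0,0,0,1.2,0.1,-1]'; python3 go.py -18 210 43;  python3 -m handwheel '[0,0,0,0,0.4,0.1,-1,0,0,0,0,0.8,0.1,-1,0,0,0,0,1.2,0.1,-1,0,0,0,0,1.6,0.1,-1]'; python3 go.py -18 200 43
```

```text
time: 3.62
position: [0.5024, 0.2259, 0.1161]
ee_rot: [[0.988, 0.153, 0.002], [0.153, -0.988, 0.004], [0.003, -0.004, -1.0]]
ft_force: [-1.1, 2.2, 1.0]
finger_gap: -0.0002
t 3.625 now jig [-16.7 226.1] tip z 43.1 F jig [-0.76  2.31] 0.98 gap -0.0002
turn deg [-0.21 -0.16 -0.1 ] shift cm [-0.13  1.61  0.01]
time: 4.12
position: [0.5049, 0.2098, 0.1151]
ee_rot: [[0.988, 0.153, 0.002], [0.153, -0.988, 0.004], [0.003, -0.004, -1.0]]
ft_force: [0.4, 2.3, -0.3]
finger_gap: -0.0001
t 4.125 now jig [-16.6 209.7] tip z 42.1 F jig [0.75 2.24] -0.28 gap -0.0001
turn deg [-0.21 -0.17 -0.11] shift cm [-0.14  0.97 -0.1 ]
```

```bash
cat > top.py <<'E'
import sys
from h import *
from plant import vision
c=vision.camera("top");n=sys.argv[1];np.savez(n+".npz",**c)
cv2.imwrite(f"pics/{n}.png",cv2.resize(c["pixels"][165:280,190:450,::-1],None,fx=3,fy=3,interpolation=cv2.INTER_CUBIC))
E
python3 top.py t2
```

```text
(no output)
```

View pics/t2.png

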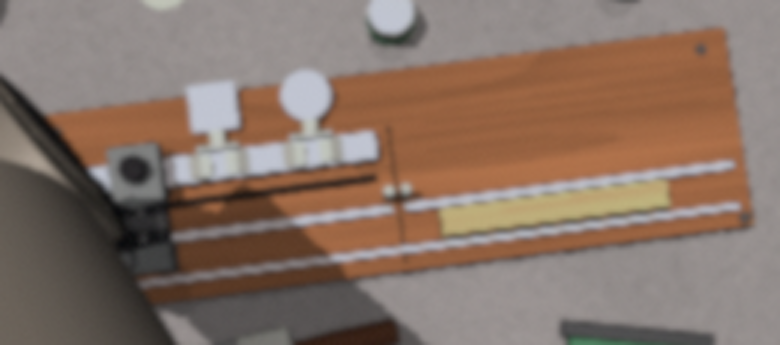

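```bash
python3 - <<'E'
from h import *
p=np.load("jig.npy");c=load("t2.npz");f=lambda a,b:(a/3+190-.33,b/3+165-.33)
for n,a,z in[("knob",(135,170),.07),("carR",(161,143),.056),("carL",(107,150),.056),("carBR",(174,268),.056)]: print(n,tojig(p,px2w(c,*f(*a),z)))
E
python3 go.py -18 120 43
```

```text
knob [ 28.  175.4]
carR [ 46.4 157.7]
carL [ 46.3 195. ]
carBR [-40.2 158.8]
t 4.175 now jig [-16.6 209.1] tip z 42.0 F jig [0.86 0.49] 0.03 gap -0.0003
turn deg [-0.18 -0.16 -0.14] shift cm [-0.12  8.91 -0.12]
```

Carriage centre is at 176 with TCP at 209, so the offset is ≈33 mm. Now through the square clip: moderate speed up to its ramp, then slow.

```bash
python3 -m handwheel '[0,0,0,-0.1,0.6,-0.1,-1,0,0,0,-0.1,1.2,-0.1,-1,0,0,0,-0.1,1.8,-0.1,-1,0,0,0,-0.1,2.4,-0.1,-1,0,0,0,-0.1,3.0,-0.1,-1]'; python3 go.py -18 120 43;python3 -m handwheel '[0,0,0,0,0.5,0,-1,0,0,0,0,1.0,0,-1,0,0,0,0,1.5,0,-1]'; python3 go.py -18 120 43; python3 -m handwheel '[0,0,0,0,0.4,0,-1,0,0,0,0,0.8,0,-1]'; python3 go.py -18 120 43
```

```text
time: 4.8
position: [0.5087, 0.1789, 0.116]
ee_rot: [[0.988, 0.152, 0.002], [0.152, -0.988, 0.004], [0.003, -0.003, -1.0]]
ft_force: [-1.2, 1.5, 1.1]
finger_gap: -0.0001
t 4.8 now jig [-17.7 178.6] tip z 43.0 F jig [-0.97  1.63] 1.11 gap -0.0001
turn deg [-0.18 -0.16 -0.15] shift cm [-0.02  5.86 -0.02]
time: 5.18
position: [0.5108, 0.165, 0.116]
ee_rot: [[0.988, 0.153, 0.002], [0.153, -0.988, 0.005], [0.003, -0.004, -1.0]]
ft_force: [0.2, 3.5, 1.1]
finger_gap: -0.0001
t 5.175 now jig [-17.7 164.5] tip z 43.0 F jig [0.76 3.46] 1.07 gap -0.0001
turn deg [-0.26 -0.18 -0.08] shift cm [-0.02  4.45 -0.02]
time: 5.42
position: [0.5121, 0.1563, 0.1159]
ee_rot: [[0.988, 0.153, 0.002], [0.153, -0.988, 0.004], [0.003, -0.004, -1.0]]
ft_force: [-0.2, 1.6, 1.1]
finger_gap: -0.0001
t 5.425 now jig [-17.8 155.8] tip z 42.9 F jig [0.01 1.63] 1.08 gap -0.0001
turn deg [-0.23 -0.16 -0.1 ] shift cm [-0.01  3.58 -0.03]
```

```bash
for i in 1; do python3 -m handwheel '[0,0,0,0,0.2,0,-1,0,0,0,0,0.4,0,-1]' >/dev/null; python3 go.py -18 120 43|head -1; python3 -m handwheel '[0,0,0,0,0.2,0,-1,0,0,0,0,0.4,0,-1]' >/dev/null; python3 go.py -18 120 43|head -1;python3 -m handwheel '[0,0,0,0,0.2,0,-1,0,0,0,0,0.4,0,-1]' >/dev/null; python3 go.py -18 120 43|head -1; done
```

```text
t 5.675 now jig [-17.8 153.1] tip z 43.0 F jig [0.04 7.68] -0.04 gap -0.0003
t 5.925 now jig [-17.9 152.3] tip z 43.0 F jig [-0.1  11.73] -1.2 gap -0.0003
t 6.175 now jig [-18.  151.1] tip z 43.1 F jig [-0.22  9.05] -1.12 gap 0.0002
```

```bash
python3 -m handwheel '[0,0,0,0,0.3,0,-1,0,0,0,0,0.5,0,-1]' >/dev/null; python3 go.py -18 120 43|head -1; python3 -m handwheel '[0,0,0,0,0.3,0,-1,0,0,0,0,0.5,0,-1]' >/dev/null; python3 go.py -18 120 43|head -1;python3 -m handwheel '[0,0,0,0,0.3,0,-1,0,0,0,0,0.5,0,-1]' >/dev/null; python3 go.py -18 120 43|head -1
```

```text
t 6.425 now jig [-18.  146.9] tip z 43.0 F jig [-0.32  3.63] -0.6 gap -0.0001
t 6.675 now jig [-18.  141.2] tip z 43.0 F jig [-0.39  1.21] 1.06 gap -0.0001
t 6.925 now jig [-18.2 135.1] tip z 42.7 F jig [0.66 0.93] 0.28 gap 0.0002
```

Out of the square clip. On to the round one: by analogy the drop should come at TCP y ≈ 91.

```bash
python3 -m handwheel '[0,0,0,0,0.6,0,-1,0,0,0,0,1.2,0,-1,0,0,0,0,1.7,0,-1,0,0,0,0,1.9,0,-1]' >/dev/null; python3 go.py -18 90 43; python3 -m handwheel '[0,0,0,0,0.3,0,-1,0,0,0,0,0.6,0,-1,0,0,0,0,0.9,0,-1]' >/dev/null; python3 go.py -18 90 43;python3 top.py t3
```

```text
t 7.425 now jig [-18.1 115.6] tip z 42.4 F jig [-0.9   1.09] 0.14 gap -0.0
turn deg [-0.71 -0.23  0.19] shift cm [ 0.    2.55 -0.09]
t 7.8 now jig [-18.1 107.4] tip z 42.4 F jig [-1.72  5.02] 1.87 gap -0.0001
turn deg [-0.78 -0.24  0.23] shift cm [ 0.    1.74 -0.08]
```

View pics/t3.png

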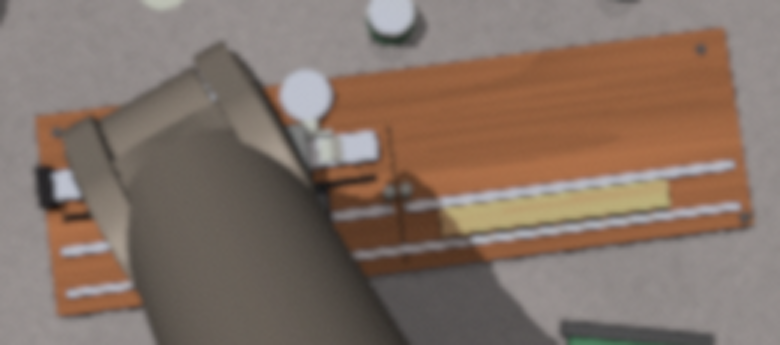

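The arm hides the carriage; only its far edge shows, at about (315,150), on the ramp. Continue slowly by force.

```bash
python3 -m handwheel '[0,0,0,0,0.25,0,-1,0,0,0,0,0.5,0,-1]' >/dev/null; python3 go.py -18 90 43|head -1; python3 -m handwheel '[0,0,0,0,0.25,0,-1,0,0,0,0,0.5,0,-1]' >/dev/null; python3 go.py -18 90 43|head -1;python3 -m handwheel '[0,0,0,0,0.2,0,-1,0,0,0,0,0.3,0,-1]' >/dev/null; python3 go.py -18 90 43|head -1
```

```text
t 8.1 now jig [-18.1 102.9] tip z 42.4 F jig [-0.96  4.27] 2.29 gap -0.0001
t 8.35 now jig [-18.1  97.6] tip z 42.3 F jig [0.32 2.21] 1.49 gap 0.0001
t 8.6 now jig [-18.   93.9] tip z 42.3 F jig [-0.66  1.75] 1.83 gap -0.0004
```

```bash
python3 -m handwheel '[0,0,0,0,0.1,0,-1,0,0,0,0,0.2,0,-1]' >/dev/null; python3 go.py -18 90 43|head -1; python3 -m handwheel '[0,0,0,0,0.1,0,-1,0,0,0,0,0.15,0,-1]' >/dev/null; python3 go.py -18 90 43|head -1
```

```text
t 8.85 now jig [-18.1  91.1] tip z 42.0 F jig [-0.64  0.  ] 0.29 gap 0.0002
t 9.1 now jig [-18.2  89.2] tip z 41.9 F jig [-0.63  0.3 ] -0.71 gap -0.0001
```

The force fell to zero, so the plunger appears to have dropped and drawn the carriage off the finger. Look.

```bash
python3 - <<'E'
from plant import vision,sensors
from h import *
s=sensors.state();c=vision.camera("wrist");cv2.imwrite("pics/w3.png",c["pixels"][:,:,::-1])
c=vision.camera("side");np.savez("s3.npz",**c);cv2.imwrite("pics/s3.png",cv2.resize(c["pixels"][170:320,270:420,::-1],None,fx=4,fy=4,interpolation=cv2.INTER_CUBIC))
E
```

```text
(no output)
```

View pics/w3.png

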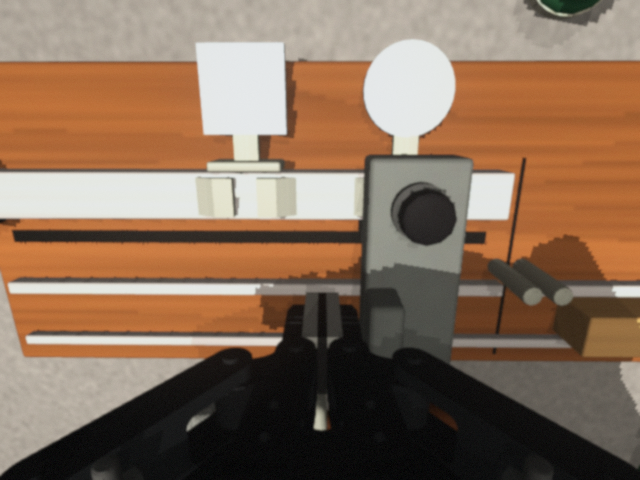

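View pics/s3.png

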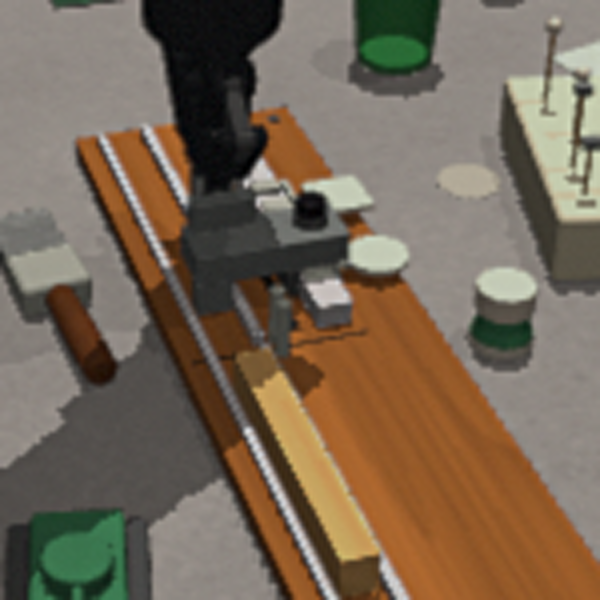

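```bash
python3 - <<'E'
from plant import vision,sensors
from h import *
p=np.load("jig.npy");s=sensors.state();c=vision.camera("wrist")
for n,u,v,z in [("knob",427,216,.07),("carL",367,158,.056),("carR",471,158,.056),("roundflag",410,88,.03),("sqflag",243,90,.03),("sqnotch",246,196,.034),("railend",514,174,.03),("saw",510,256,.015)]:
    print(n,tojig(p,wpx(c,s,u,v,z)))
E
python3 go.py -18 100 43
```

```text
knob [30.2 57. ]
carL [47.  75.1]
carR [47.2 40. ]
roundflag [71.5 56.8]
sqflag [ 70.7 121.6]
sqnotch [ 29.8 121.9]
railend [38.8 11.8]
saw [-2.1  0.3]
t 9.25 now jig [-18.2  89.5] tip z 42.0 F jig [-0.45  0.2 ] 0.09 gap -0.0001
turn deg [-0.72 -0.22  0.2 ] shift cm [ 0.02 -1.05 -0.08]
```

The carriage is centred at 57.0–57.5 and the round flag at 56.8, so the stop is seated. Back off, rise and go to the strip's rear.

```bash
python3 -m handwheel '[0,0,0,0,-1,0,-1,0,0,0,0,-2,0,-1,0,0,0,0,-2,-4,-1,0,0,0,0,-2,-9,-1]'; python3 go.py -31 -235 120
```

```text
time: 9.75
position: [0.5176, 0.1104, 0.2054]
ee_rot: [[0.987, 0.16, -0.001], [0.16, -0.987, 0.013], [0.001, -0.013, -1.0]]
ft_force: [1.1, 0.2, 0.1]
finger_gap: -0.0002
t 9.75 now jig [-19.4 109.6] tip z 132.4 F jig [1.1  0.07] 0.09 gap -0.0002
turn deg [-0.75 -0.05  0.3 ] shift cm [-1.34 34.47  0.79]
```

```bash
python3 -m handwheel '[-0.7,0,0.3,0,5,0,-1,-0.7,0,0.3,-0.4,11,0,-1,-0.7,0,0.3,-0.8,17,0,-1,-0.7,0,0.3,-1.3,23,0,-1,-0.7,0,0.3,-1.3,29,0.5,-1,-0.7,0,0.3,-1.3,33,1,-1,-0.7,0,0.3,-1.3,34.5,2,-1,-0.7,0,0.3,-1.3,34.5,2,-1]'; python3 go.py -31 -225 29; python3 top.py t4; python3 - <<'E'
from plant import vision,sensors
from h import *
s=sensors.state();c=vision.camera("wrist");cv2.imwrite("pics/w4.png",c["pixels"][:,:,::-1])
E
```

```text
time: 10.75
position: [0.5595, -0.2311, 0.1798]
ee_rot: [[0.988, 0.154, -0.001], [0.154, -0.988, 0.002], [-0.001, -0.002, -1.0]]
ft_force: [0.5, 0.2, 0.2]
finger_gap: 0.0001
t 10.75 now jig [ -30.8 -234.3] tip z 106.8 F jig [0.54 0.15] 0.23 gap 0.0001
turn deg [-0.13  0.04 -0.  ] shift cm [-0.01 -0.91  7.78]
```

View pics/t4.png

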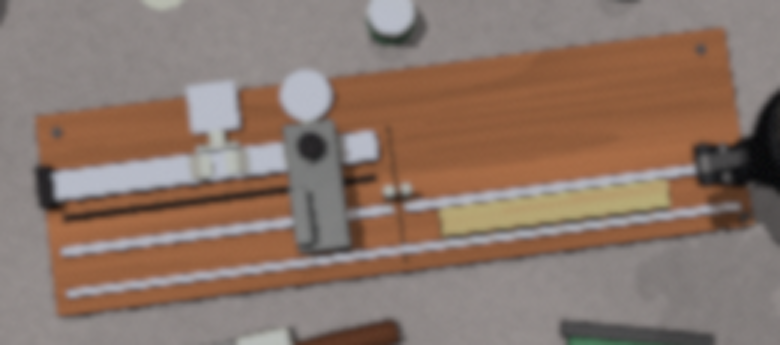

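View pics/w4.png

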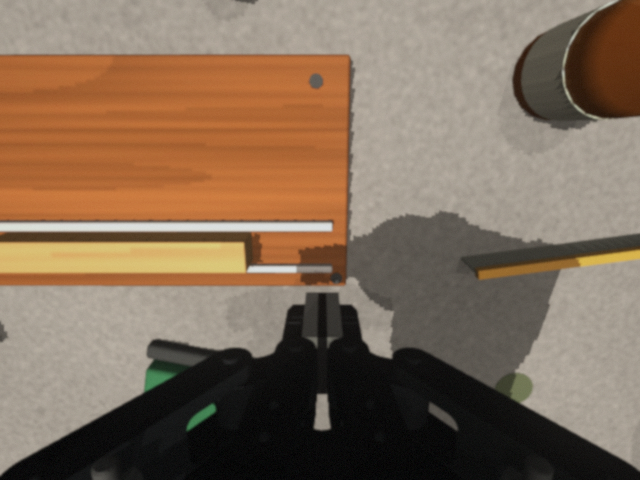

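Stop is under the round flag (knob 312,146), strip untouched, and the finger clear behind the strip's rear end. Descend and push gently.

```bash
python3 -m handwheel '[0,0,0,0,-0.5,3,-1,0,0,0,0,-0.8,6,-1,0,0,0,0,-0.8,7.7,-1,0,0,0,0,-0.8,7.7,-1]'; python3 go.py -31 -203 29
```

```text
time: 11.35
position: [0.5586, -0.2198, 0.1031]
ee_rot: [[0.987, 0.159, -0.001], [0.159, -0.987, 0.003], [-0.001, -0.004, -1.0]]
ft_force: [-0.4, 0.3, 0.3]
finger_gap: 0.0004
t 11.35 now jig [ -29.9 -223. ] tip z 30.1 F jig [-0.38  0.41] 0.3 gap 0.0004
turn deg [-0.21  0.04  0.27] shift cm [-0.1  -2.    0.12]
```

```bash
python3 -m handwheel '[0,0,0.2,-0.1,-0.6,0.1,-1,0,0,0.2,-0.1,-1.2,0.1,-1,0,0,0.2,-0.1,-1.8,0.1,-1,0,0,0.2,-0.1,-2.4,0.1,-1,0,0,0.2,-0.1,-3.0,0.1,-1,0,0,0.2,-0.1,-3.6,0.1,-1,0,0,0.2,-0.1,-4.2,0.1,-1,0,0,0.2,-0.1,-4.8,0.1,-1]'; python3 go.py -31 -145 29; python3 -m handwheel '[0,0,0,0,-0.6,0,-1,0,0,0,0,-1.2,0,-1,0,0,0,0,-1.8,0,-1,0,0,0,0,-2.2,0,-1,0,0,0,0,-2.4,0,-1]';python3 go.py -31 -145 29; python3 top.py t5
```

```text
time: 12.35
position: [0.5501, -0.1724, 0.1024]
ee_rot: [[0.988, 0.155, -0.001], [0.155, -0.988, 0.003], [-0.001, -0.003, -1.0]]
ft_force: [0.9, -0.4, 1.9]
finger_gap: -0.0
t 12.35 now jig [ -31.  -174.8] tip z 29.4 F jig [ 0.88 -0.52] 1.9 gap -0.0
turn deg [-0.19  0.03  0.06] shift cm [ 0.01 -2.98  0.05]
time: 12.98
position: [0.5463, -0.1483, 0.1025]
ee_rot: [[0.988, 0.156, -0.001], [0.156, -0.988, 0.003], [-0.001, -0.003, -1.0]]
ft_force: [0.6, -0.3, -0.2]
finger_gap: -0.0002
t 12.975 now jig [ -31.1 -150.5] tip z 29.5 F jig [ 0.57 -0.35] -0.19 gap -0.0002
turn deg [-0.2   0.03  0.08] shift cm [ 0.01 -0.55  0.05]
```

View pics/t5.png

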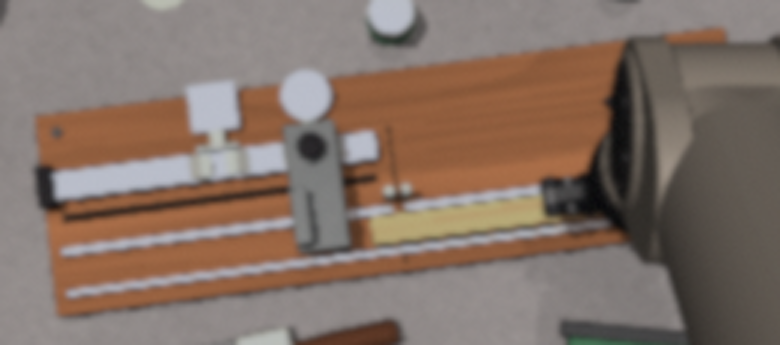

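Strip's front (371,230) is nearing the stop face (~350,235). Continue in small steps, watching force.

```bash
python3 -m handwheel '[0,0,0,0,-0.3,0,-1,0,0,0,0,-0.6,0,-1,0,0,0,0,-0.9,0,-1]'>/dev/null;python3 go.py -31 -136 29|head -1; python3 -m handwheel '[0,0,0,0,-0.1,0,-1,0,0,0,0,-0.2,0,-1]'>/dev/null;python3 go.py -31 -136 29|head -1; python3 -m handwheel '[0,0,0,0,-0.1,0,-1,0,0,0,0,-0.15,0,-1]'>/dev/null;python3 go.py -31 -136 29|head -1
```

```text
t 13.4 now jig [ -31.1 -141.1] tip z 29.4 F jig [0.33 0.01] 1.04 gap -0.0004
t 13.65 now jig [ -31.1 -139. ] tip z 29.4 F jig [-0.45 -0.67] 0.76 gap 0.0001
t 13.9 now jig [ -31.1 -137.5] tip z 29.4 F jig [ 0.23 -0.93] 0.43 gap 0.0001
```

```bash
python3 - <<'E'
from plant import vision,sensors
from h import *
c=vision.camera("side");np.savez("s5.npz",**c);cv2.imwrite("pics/s5.png",cv2.resize(c["pixels"][190:310,290:410,::-1],None,fx=5,fy=5,interpolation=cv2.INTER_CUBIC))
s=sensors.state();c=vision.camera("wrist");cv2.imwrite("pics/w5.png",c["pixels"][:,:,::-1])
E
```

```text
(no output)
```

View pics/w5.png

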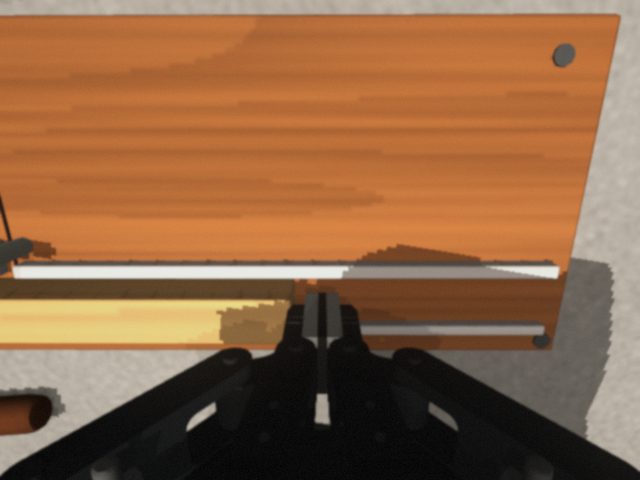

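View pics/s5.png

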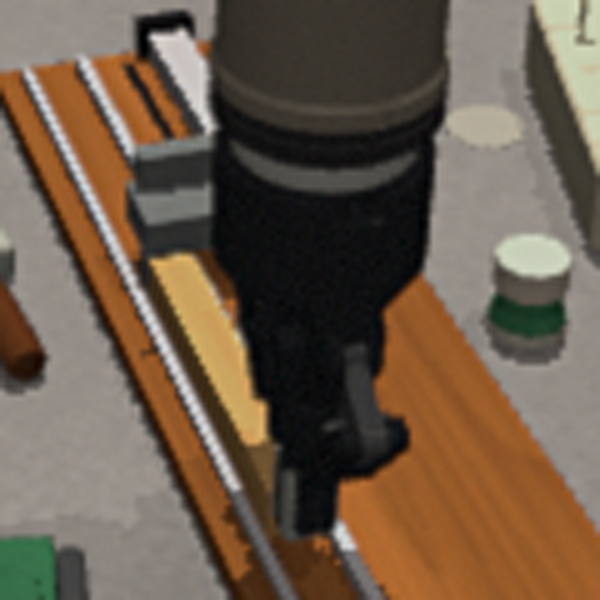

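The strip front is nearly at the stop (side crop 150,255). Continue in 1 mm steps until force rises.

```bash
python3 -m handwheel '[0,0,0,0,-0.1,0,-1]'>/dev/null;python3 go.py -31 -136 29|head -1; python3 -m handwheel '[0,0,0,0,-0.1,0,-1]'>/dev/null;python3 go.py -31 -136 29|head -1
```

```text
t 14.125 now jig [ -31.2 -136.5] tip z 29.4 F jig [ 0.76 -1.05] 0.23 gap -0.0
t 14.25 now jig [ -31.2 -135.5] tip z 29.4 F jig [-0.83 -0.05] 0.28 gap -0.0002
```

```bash
python3 -m handwheel '[0,0,0,0,-0.1,0,-1]'>/dev/null;python3 go.py -31 -136 29|head -1; python3 -m handwheel '[0,0,0,0,-0.1,0,-1]'>/dev/null;python3 go.py -31 -136 29|head -1
```

```text
t 14.375 now jig [ -31.2 -134.7] tip z 29.4 F jig [-0.36 -2.76] -0.12 gap -0.0004
t 14.5 now jig [ -31.2 -134.4] tip z 29.5 F jig [-0.65 -3.89] -0.39 gap -0.0002
```

The force rose to 3.9 N and the motion stalled, so the strip is against the stop, well under 9 N. Back off and check.

```bash
python3 -m handwheel '[0,0,0,0,0.3,0,-1,0,0,0,0,1.5,0,-1,0,0,0,0,3,0,-1,0,0,0,0,3,-4,-1,0,0,0,0,4,-9,-1,0,0,0,0,9,-12,-1,0,0,0,0,13,-12,-1,0,0,0,0,13,-12,-1]'; python3 go.py -31 -250 130; python3 top.py t6; python3 - <<'E'
from plant import vision,sensors
from h import *
c=vision.camera("side");np.savez("s6.npz",**c);cv2.imwrite("pics/s6.png",cv2.resize(c["pixels"][170:310,290:430,::-1],None,fx=4,fy=4,interpolation=cv2.INTER_CUBIC))
E
```

```text
time: 15.5
position: [0.5631, -0.2669, 0.2225]
ee_rot: [[0.989, 0.148, -0.0], [0.148, -0.989, -0.0], [-0.0, 0.0, -1.0]]
ft_force: [-0.3, 0.2, -0.5]
finger_gap: -0.0001
t 15.5 now jig [ -32.8 -270.3] tip z 149.5 F jig [-0.3   0.21] -0.49 gap -0.0001
turn deg [ 0.01  0.03 -0.38] shift cm [ 0.17 -2.03  1.94]
```

View pics/t6.png

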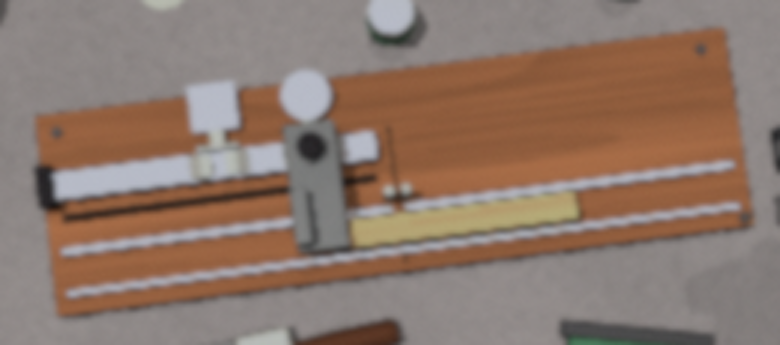

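View pics/s6.png

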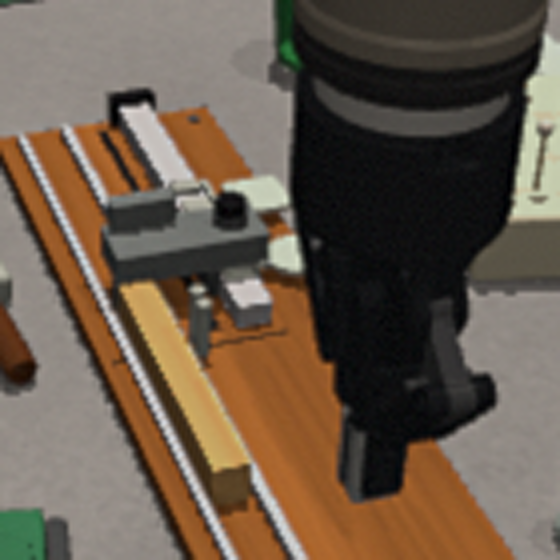

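Top view: knob (312,146), unchanged, under the round flag; strip from (352,232) to (578,207), against the stop. One closer look at the seam with the wrist camera.

```bash
python3 go.py -80 38 140; python3 -m handwheel '[0,0,0,-1,-6,0,-1,0,0,0,-2,-12,0,-1,0,0,0,-3,-18,0,-1,0,0,0,-4,-24,0,-1,0,0,0,-5,-29,0.5,-1,0,0,0,-5,-31,0.5,-1,0,0,0,-5,-31,0.5,-1,0,0,0,-5,-31,0.5,-1]' >/dev/null; python3 go.py -80 38 140; python3 - <<'E'
from plant import vision,sensors
from h import *
s=sensors.state();c=vision.camera("wrist");cv2.imwrite("pics/w7.png",c["pixels"][:,:,::-1]);np.savez("w7.npz",R=s["ee_rot"],P=s["position"],**c)
E
```

```text
t 15.6 now jig [ -31.7 -265.5] tip z 148.8 F jig [0.1  0.58] -0.5 gap -0.0003
turn deg [-0.18  0.06 -0.06] shift cm [ -4.86 -30.34   0.98]
t 16.6 now jig [-81.5  44. ] tip z 144.7 F jig [0.54 1.08] 0.5 gap -0.0001
turn deg [-0.16  0.09 -0.07] shift cm [0.15 0.6  0.47]
```

View pics/w7.png

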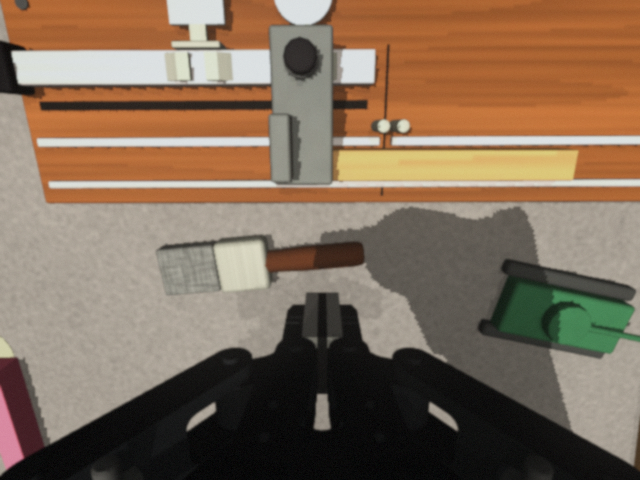

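```bash
python3 - <<'E'
from h import *
c=load("w7.npz");s={"ee_rot":c["R"],"position":c["P"]};p=np.load("jig.npy")
cv2.imwrite("pics/w7c.png",cv2.resize(c["pixels"][130:200,290:390,::-1],None,fx=7,fy=7,interpolation=cv2.INTER_NEAREST))
for n,u,v,z in [("knob",301,56,.07),("carL",270,30,.056),("carR",332,30,.056),("carRlow",332,165,.056),("strip rear top",577,152,.039),("strip rear top",574,180,.039),("sqnotch",199,67,.034),("railend",376,66,.03)]:
    print(n,tojig(p,wpx(c,s,u,v,z)))
E
```

```text
knob [28.8 55.5]
carL [44.1 73.1]
carR [44.  38.8]
carRlow [-29.5  38.3]
strip rear top [ -23.1 -121. ]
strip rear top [ -41.3 -122.7]
sqnotch [ 28.4 121. ]
railend [29.3 10.3]
```

View pics/w7c.png

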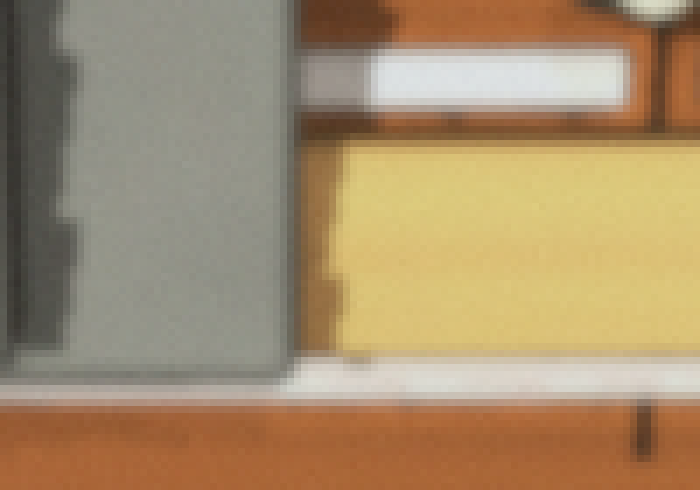

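The strip, partly shadowed, runs right up to the carriage face. Its rear is at −121.8, so its front is at 38.2, against a stop face at 38.3–38.8. The carriage centre is at 55.5–56, which is the round notch. The robot touches nothing, so I hand in.

```bash
python3 -c "
from plant import bot;print(bot.close_job())"
```

```text
the job is handed in; nothing more can be done
None
```

The job is handed in at about 17 s of the 48 s allowed. The stop is in the round-flag clip's notch and the wood strip rests against it.

- **Stop:** I pushed the grey stop with a shut fingertip, through the square clip (about 12 N to push it out) and on to the round-flag clip. There the push force dropped to zero as the plunger fell in. The carriage centre then measured 55.5–57.5 mm along the jig, and the round notch about 56 mm.
- **Strip:** I then pushed the strip until the force rose to about 4 N and it stalled, well below the roughly 9 N that would push the stop out. Its front end worked out at 38.2 mm and the stop face at 38.3–38.8 mm. The stop did not visibly move.
- **Final state:** The fingertip was withdrawn and touching nothing, and I moved nothing else on the bench.

**Limits and disagreements:**
- I did not measure the plunger's height. That it is down rests on the force drop and the position match.
- The last picture cannot resolve a gap under about 0.5 mm between strip and stop.
- My first jig fit was off by 10 mm because the board is not centred on the jig origin. I corrected this before moving.
- One wrist-camera reading, taken while the arm was still moving, was off by 13 mm. I corrected it against the rail end.

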